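# Close the slit lamp's supply bay

## Robot

A 7-joint arm with a two-finger parallel gripper is mounted at the origin on the work surface. World frame = base frame: x ahead of the robot, y to its left, z up, the work surface at z = 0. Lengths are in m, angles in rad, forces in N, time in s.
With the tool pointing down it reaches from about 0.425 to 0.925 m from the base axis. Payload 6.8 kg.
Tool frame: the origin (TCP) lies between the finger pads; the fingertips stand ahead of it and the grasp point (between the pads) lies 3 mm ahead of it (arm.tcp_to_tips is the z of the fingertips in the tool frame, in m); z points along the fingers, y is the direction in which the jaws open and shut (so a half turn about z gives the same grasp; the last joint's range is limited). The gripper opens to 85 mm and grips with 20 to 120 N. Pads are 22 mm wide; open, the fingers measure 114 mm over their backs; the gripper's body (76 mm by 85 mm) begins 54 mm behind the grasp point. The pads swing forward as they close: fully open they stand 13 mm farther back than shut.
Start: joints at [-1.222, 0.477, 0.022, 1.555, -0.011, 1.109, -0.083], TCP at [0.298, 0.606, 0.253] pointing down, gripper open.
Joint ranges: [-2.96, 2.96], [-0.34, 2.1], [-1.41, 1.46], [0.24, 2.44], [-1.37, 4.51], [0.17, 1.92], [-2.96, 2.96]. Speed limits (rad/s): [2.39, 2.39, 3.14, 3.14, 3.14, 3.14, 3.14].

## Interface

Orientations are given as [roll, pitch, yaw] about the fixed x, y, z axes, in that order (R = Rz(yaw) Ry(pitch) Rx(roll)).
In Python, from bench import arm, viewer, job, cut_out gives the robot as it stands.
- The arm moves only by the tool play_rows, never from a script. Its argument "targets" is a list of rows, each a list of 7 numbers: the turn, a rotation vector about the tool's x, y, z in degrees, then the shift along the tool's x, y, z in m, then the opening, from 0 (shut) to 1 (fully open). A call has 1 to 12 rows; each row is the pose to reach, as a shift and turn from the pose commanded when the call began, along the tool's axes at that moment; what a row does not reach only later rows make up. A row lasts 1/12 s, in which the tool goes at most 41.7 mm and 7.16 degrees, less where a joint would pass 70% of its speed; a pose out of reach is approached as far as the arm can. A call with a gripper value outside its range is refused whole. The fingers move at their own pace and stop on an object; "force" is the grip in N (left out, the last holds). Time passes only in rows, so rows that repeat a pose let the fingers close. It gives the time, the measured TCP pose, the force and the opening at its end, in the units of the state.
- arm.read_state(): the state, without advancing time (a new reading comes with each control period).
- viewer.get_image(name): name is "side" or "top" or "wrist"; returns the picture (420x560x3 uint8, red, green, blue); there is no depth.
- viewer.get_calibration(name): a dict with "fx", "fy", "cx", "cy" (pixels), "eye" and "orientation" of the camera in the world; the wrist camera has in their place "T_tool_cam" (4x4, takes a point from camera to tool coordinates, whose origin is the TCP and whose axes are the flange's). Camera axes: x right, y up, looking along -z (the intrinsics and any distortion apply to the point x, -y, -z); pixel columns grow to the right and rows downward; lengths in m; the calibration is good to about 2 mm. A picture is of the moment at which its call begins: read the wrist's pose just before it. get_calibration takes no time and is no camera call.
- job.sign_off(): hands the job in, once; it reports no verdict.
Trained networks look in the newest picture that a camera, given by its name, has taken for a name from the list of things; names that differ only in an ending like _2 or _b are one class to them, and where a whole thing is asked for, a point or a joint stands for the part that bears it (a point fixed in the world has none). Each returns a list of dicts, best first, with "p" (0 to 1); they miss things now and then, are a little off and sometimes report something else, mostly with a low value. They report only what shows in the picture. A call takes as long as a camera call.
- cut_out(camera, name): "region" (420x560 bool, what is visible of it) and "bbox" ([left, top, right, bottom] in pixels, round what is visible of it).
The state is a dict: "time_s": time; "joints": joint angles; "qvel": joint speeds; "tau": joint torques, N m; "tool_pos": TCP position; "eef_rot": TCP orientation; "force": force on the tool from outside, world axes, zero at the start; "moment": the same for the moment, N m; "finger_gap": opening from 0.0 (shut) to 1.0 (fully open).
Only numpy, scipy, OpenCV 4.12 (cv2) and the standard library are available. Lean on these libraries where they do the work, as an engineer would, in place of code of your own. Each camera call takes 0.05 s, during which the arm holds its last target. There are 200 camera calls.

## Task

The cover board of the slit lamp's supply console has been slid aside. With the fingertips, push it gently along its rails back over the open bay until it drops into its notches, flush with the console's fixed deck; then press down on its rubber mat from above and finish while still holding it pressed down there, so that I can screw it on. Push and press with the fingers only: the board must not be lifted or tipped up, and leave the other things where they are.

Things in the scene. Friction and masses are not known exactly. Their poses are not given: they have to be found in the camera images.
- console: Grey sheet-metal console, 500 x 196 mm, fixed on the table. Origin: centre of its underside; z up; x runs along the rails in the closing direction, towards the end with the control knob. Two steel rails, 62 to 92 mm either side of the middle, running face 90 mm up. Between them, at x -250 to -90 mm, a low parking deck, top 78 mm up; then the open bay, with parts inside up to 60 mm.
- closed (a point): Where the origin of the cover board belongs when closed: fixed to the console, 30 mm along its x, 90 mm above the table (3 mm of play along the rails). Beyond it, from x +136 to +250 mm of the console, is the fixed control deck, top 106 mm up, with a knob 18 mm high. The side walls stand 14 mm above the rails and guide the board with 2 mm of play at each side.
- cover: White loose board, 200 (x, along the rails) x 180 x 16 mm, 0.35 to 0.65 kg. Origin: centre of its underside; axes as the console's. It glides on four 8 mm studs, underside 98 mm above the table, with 2 to 5 N of friction, and starts 40 to 130 mm short of closed. There the studs fall into notches and it drops 8 mm, stopped both ways. A finger pushing on can hold the edge up: easing off lets it fall.
- cover_edge (a point): Middle of the board's trailing edge face, at half thickness: the place to push. The face is upright, 180 mm wide and 16 mm high, and looks towards the console's -x, over the parking deck.
- mat: Black ribbed rubber mat fixed on top of the board, 150 (x) x 130 (y) x 2 mm, centred, standing 2 mm proud. Origin: centre of its underside, on the board's top face; the mat's top is 108 mm above the table once the board is closed.
- dropper: Small white dropper bottle, diameter 30 mm, 62 mm high, standing on the control deck. Origin: centre of its underside.
- lens: Trial lens in a steel ring, diameter 38 mm, 4 mm thick, with a tab, lying on the control deck. Origin: centre of its underside.
- screwdriver: Screwdriver 190 mm long lying on the table beside the console, on the far side from the robot. Origin: on its underside, about mid-length.
- occluder: Black eye-cover paddle with a flat disc of 64 mm and a 130 mm handle, lying on the table. Origin: underside, where handle and disc meet.
- mug: White mug, diameter 80 mm, 95 mm high, on the table. Origin: centre of its underside.
- fuses: Small cardboard box, 70 x 45 x 30 mm, on the table. Origin: centre of its underside.
- jar: Amber glass jar, diameter 60 mm, 75 mm high, on the table. Origin: centre of its underside.

How it is judged:
By the outcome, as a careful person would: the job done as asked, in the order asked, and still so for the second after the job is handed in, while the arm keeps its last pose, push and grip.
It also fails if it takes over 35 s, if anything falls off the work surface, if the arm or the gripper's body presses on something with over 40 N, if the wrist force passes 120 N, or if a joint passes its speed limit or range.

## Working session

There is one attempt and no reset: what is moved stays moved. The work goes in short steps, Python scripts to look and compute and a tool call to move; the robot and the scene stay as the last step left them, time stands still between calls to the robot, and variables do not carry over. Pictures are saved under pics/ and viewed, about 8 in all and at most 12, crops included, and the job is handed in when it is done.

Besides the shell and the picture viewer there is one more tool, called by a JSON object that holds its "op" and its "data", one argument or row to a line. play_rows: Moves the arm, as the interface text tells. Its arguments: {"type":"object","properties":{"targets":{"type":"array"},"force":{"type":"number"}},"required":["targets"]}

```bash
ls; mkdir -p pics; python3 - <<'E'
from bench import arm, viewer, job, cut_out
import cv2,numpy as np
s=arm.read_state();print({k:np.round(v,3) for k,v in s.items()},arm.tcp_to_tips)
for n in("side","top"):
    im=viewer.get_image(n);cv2.imwrite(f"pics/{n}0.png",im[:,:,::-1]);print(n,viewer.get_calibration(n))
    for t in("console","cover","mat"):
        for r in cut_out(n,t)[:2]:print(t,round(r["p"],2),r["bbox"],r["region"].sum())
print(viewer.get_calibration("wrist"))
E
```

```text
pics
{'time_s': np.float64(0.0), 'joints': array([-1.222,  0.478,  0.022,  1.556, -0.011,  1.109, -0.083]), 'qvel': array([ 0.   , -0.   ,  0.001, -0.001,  0.001,  0.   ,  0.001]), 'tau': array([ 1.0000e-03, -5.9646e+01,  1.6080e+00, -2.8119e+01,  1.3000e-02,
        1.0000e-02,  0.0000e+00]), 'tool_pos': array([0.298, 0.605, 0.252]), 'eef_rot': array([-3.14 ,  0.   ,  2.685]), 'force': array([0.143, 0.711, 0.295]), 'moment': array([-0.031, -0.002, -0.028]), 'finger_gap': np.float64(0.999)} 0.022
side {'fx': 497.12170264089616, 'fy': 497.12170264089616, 'cx': 272.9677427199908, 'cy': 205.4057479748346, 'eye': array([ 0.11463489, -0.8066083 ,  0.87063985]), 'orientation': array([ 0.87980421,  0.00730346, -0.55467232])}
console 0.83 [196.6, 150.4, 329.3, 324.6] 9917
console 0.39 [293.2, 357.6, 348.7, 418.8] 1126
cover 0.61 [202.4, 165.1, 292.1, 227.9] 3985
mat 0.66 [213.6, 165.9, 279.4, 213.7] 1975
top {'fx': 478.28085756862146, 'fy': 478.28085756862146, 'cx': 282.1146885555677, 'cy': 206.92252070213877, 'eye': array([0.54679317, 0.01264884, 1.4829385 ]), 'orientation': array([ 0.05104552,  0.00433662, -1.54506749])}
console 0.62 [194.3, 171.6, 382.7, 284.4] 6930
cover 0.79 [227.8, 181.5, 310.6, 262.2] 4449
mat 0.9 [239.3, 193.4, 298.8, 249.5] 2393
{'fx': 299.66935843242834, 'fy': 299.66935843242834, 'cx': 283.4183615410976, 'cy': 207.4817853390585, 'T_tool_cam': array([[-8.55321339e-04,  9.59309951e-01,  2.82353831e-01,
         7.11064763e-02],
       [ 9.99999200e-01,  1.08369975e-03, -6.52667979e-04,
        -9.84120578e-04],
       [-9.32097664e-04,  2.82353047e-01, -9.59310111e-01,
        -1.21383077e-01],
       [ 0.00000000e+00,  0.00000000e+00,  0.00000000e+00,
         1.00000000e+00]])}
```

View pics/top0.png

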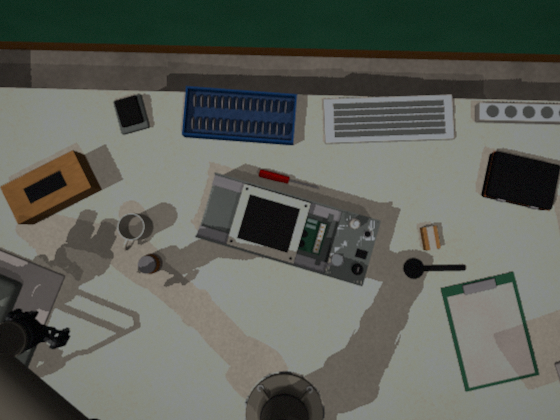

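View pics/side0.png

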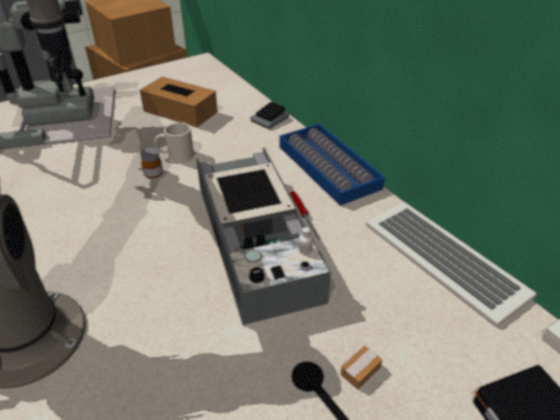

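The top view shows the cover at about (269,222), the control deck right of it (355,250) and the parking deck to its left (218,205). In the side view the mat is at about (248,190). The board closes to the right in the top view, roughly world -y.

```bash
cat > h.py <<'E'
import numpy as np,cv2
from scipy.spatial.transform import Rotation as Ro
def ray_plane(c,uv,z,T=None):
    uv=np.atleast_2d(uv).astype(float)
    d=np.c_[(uv[:,0]-c["cx"])/c["fx"],-(uv[:,1]-c["cy"])/c["fy"],-np.ones(len(uv))]
    if T is None: R=Ro.from_euler("xyz",c["orientation"]).as_matrix();e=np.array(c["eye"])
    else: R=T[:3,:3];e=T[:3,3]
    d=d@R.T
    return e+d*((z-e[2])/d[:,2])[:,None]
def rect(c,region,z,T=None):
    k=max(cv2.findContours(region.astype(np.uint8),0,2)[0],key=cv2.contourArea)[:,0]
    P=ray_plane(c,k,z,T)[:,:2]
    (x,y),(w,h),a=cv2.minAreaRect((P*1000).astype(np.float32))
    return np.round([x,y,w,h,a],1)
E
python3 - <<'E'
from bench import viewer,cut_out
from h import *
for n in("side","top"):
    viewer.get_image(n);c=viewer.get_calibration(n)
    for t,z in(("mat",.116),("cover",.114),("console",.105)):
        r=cut_out(n,t)
        if r: print(n,t,rect(c,r[0]["region"],z))
c=viewer.get_calibration("top")
print(np.round(ray_plane(c,[[246.5,184],[310,200],[228.5,247],[297,263.5]],.114),4))
print(np.round(ray_plane(c,[[381,217],[362,283],[217,174],[196,237]],.105),4))
E
python3 - <<'E'
import cv2
a=cv2.imread('pics/top0.png')[160:295,185:395]
cv2.imwrite('pics/c.png',cv2.convertScaleAbs(cv2.resize(a,None,fx=3.8,fy=3.8,interpolation=2),alpha=1.5))
E
```

```text
side mat [569.2  57.9 150.9 129.8  75.2]
side cover [564.1  49.3 218.6 182.4  75.1]
side console [535.1 -37.9 563.5 210.3  75.4]
top mat [569.8  58.4 150.6 128.9  75.7]
top cover [573.6  57.3 201.9 187.3  75.4]
top console [555.7   0.9 500.8 199.2  75. ]
[[ 0.6799  0.1244  0.114 ]
 [ 0.6385 -0.059   0.114 ]
 [ 0.4981  0.1705  0.114 ]
 [ 0.4563 -0.0262  0.114 ]]
[[ 0.5952 -0.2649  0.105 ]
 [ 0.4051 -0.2135  0.105 ]
 [ 0.7077  0.2114  0.105 ]
 [ 0.5241  0.2659  0.105 ]]
```

View pics/c.png

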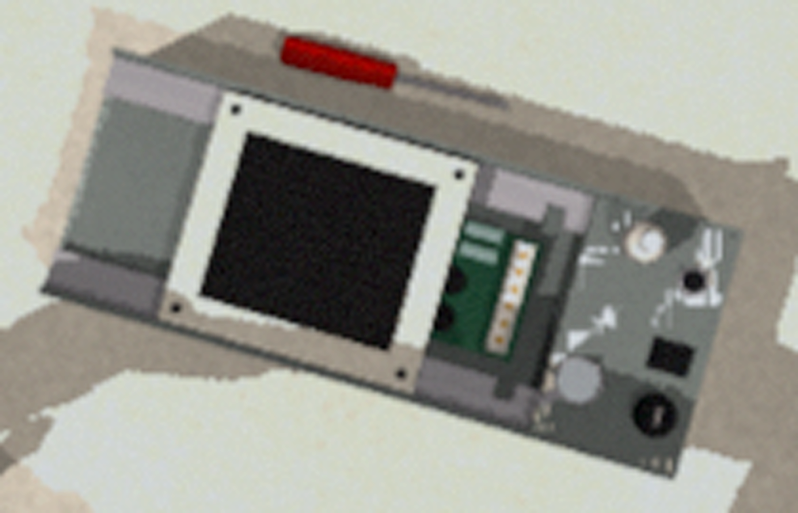

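The two views agree: the console yaw is -104.7°, the cover sits at x ≈ -59 mm on the console, so there is about 89 mm to travel. Next I move behind the trailing edge with the fingers shut.

{"op": "play_rows", "data": {
  "targets": [
    [0,0,78.6,-0.457,-0.231,0,0],
    [0,0,78.6,-0.457,-0.231,0,0],
    [0,0,78.6,-0.457,-0.231,0,0],
    [0,0,78.6,-0.457,-0.231,0,0],
    [0,0,78.6,-0.457,-0.231,0,0],
    [0,0,78.6,-0.457,-0.231,0,0],
    [0,0,78.6,-0.457,-0.231,0,0],
    [0,0,78.6,-0.457,-0.231,0,0],
    [0,0,78.6,-0.457,-0.231,0,0],
    [0,0,78.6,-0.457,-0.231,0,0],
    [0,0,78.6,-0.457,-0.231,0,0],
    [0,0,78.6,-0.457,-0.231,0,0]
  ],
  "force": 40
}}

```text
time_s: 1.8
tool_pos: [0.5996, 0.2051, 0.2536]
eef_rot: [3.141, -0.0, 1.307]
force: [0.8, 0.6, -1.0]
finger_gap: -0.003
```

{"op": "play_rows", "data": {
  "targets": [
    [0,0,0,0,0,0,0],
    [0,0,0,0,0,0,0],
    [0,0,0,0,0,0,0]
  ]
}}

```text
time_s: 2.05
tool_pos: [0.5985, 0.2069, 0.2532]
eef_rot: [-3.141, -0.0, 1.313]
force: [-0.6, -0.3, -0.3]
finger_gap: -0.003
```

```bash
cat > w.py <<'E'
from bench import arm,viewer,cut_out
from h import *
import sys
s=arm.read_state();im=viewer.get_image("wrist");c=viewer.get_calibration("wrist")
T=np.eye(4);T[:3,:3]=Ro.from_euler("xyz",s["eef_rot"]).as_matrix();T[:3,3]=s["tool_pos"];T=T@c["T_tool_cam"]
cv2.imwrite(f"pics/{sys.argv[1]}.png",im[:,:,::-1])
print(np.round(s["time_s"],2),np.round(s["tool_pos"],4),np.round(s["eef_rot"],3),np.round(s["force"],1))
yaw=-1.8275;e=np.array([np.cos(yaw),np.sin(yaw)]);n=np.array([-e[1],e[0]]);C=np.array([.5565,.0005])
con=lambda p:np.round(np.c_[(p-C)@e,(p-C)@n]*1000,1)
print("tcp console",con(s["tool_pos"][None,:2]))
z=float(sys.argv[2])
for t,zz in(("mat",z+.018),("cover",z+.016)):
    for r in cut_out("wrist",t)[:1]:
        k=max(cv2.findContours(r["region"].astype(np.uint8),0,2)[0],key=cv2.contourArea)[:,0]
        q=con(ray_plane(c,k,zz,T)[:,:2]);print(t,r["p"],r["bbox"],rect(c,r["region"],zz,T),"x range",np.percentile(q[:,0],[1,99]),"y",np.percentile(q[:,1],[1,99]))
E
python3 w.py w1 .098
```

```text
2.05 [0.5985 0.2069 0.2532] [-3.141 -0.     1.313] [-0.6 -0.3 -0.3]
tcp console [[-210.3  -11.8]]
mat 0.92 [227.4, 277.9, 363.0, 350.7] [628.8 110.6  18.7  42.1  75.1] x range [-134.27 -115.5 ] y [21.2  62.85]
cover 0.83 [198.5, 245.2, 389.5, 353.6] [635.1 124.   54.8  86.8  75.2] x range [-166.7  -112.78] y [ 1.3  88.02]
```

View pics/w1.png

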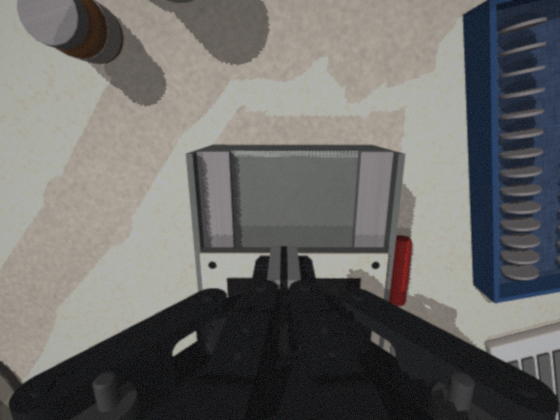

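The wrist view shows the board's trailing edge at row ~250 (columns 199–390, centre 294), while the fingers are at column ~284. The fingers are about 12 mm off-centre, which matches the computed -11.8. I correct that and go down over the parking deck.

{"op": "play_rows", "data": {
  "targets": [
    [0,0,0,0,0.0118,0.03,0],
    [0,0,0,0,0.0118,0.06,0],
    [0,0,0,0,0.0118,0.09,0],
    [0,0,0,0,0.0118,0.115,0],
    [0,0,0,0,0.0118,0.128,0],
    [0,0,0,0,0.0118,0.133,0],
    [0,0,0,0,0.0118,0.133,0],
    [0,0,0,0,0.0118,0.133,0]
  ]
}}

```text
time_s: 2.87
tool_pos: [0.6108, 0.2042, 0.1216]
eef_rot: [3.14, -0.001, 1.314]
force: [-0.5, -0.4, 0.4]
finger_gap: 0.006
```

```bash
python3 w.py w2 .098
```

```text
2.87 [0.6108 0.2042 0.1216] [ 3.140e+00 -1.000e-03  1.314e+00] [-0.5 -0.4  0.4]
tcp console [[-210.8    0.8]]
cover 0.67 [173.6, 342.1, 395.5, 352.4] [600.3 162.9   6.2   6.8  75.1] x range [-171.3 -165. ] y [-2.3  4.5]
```

{"op": "play_rows", "data": {
  "targets": [
    [0,0,0,-0.006,0,0.003,0],
    [0,0,0,-0.014,0,0.003,0],
    [0,0,0,-0.022,0,0.003,0],
    [0,0,0,-0.028,0,0.003,0],
    [0,0,0,-0.031,0,0.003,0],
    [0,0,0,-0.034,0,0.003,0],
    [0,0,0,-0.037,0,0.003,0],
    [0,0,0,-0.04,0,0.003,0],
    [0,0,0,-0.043,0,0.003,0],
    [0,0,0,-0.046,0,0.003,0],
    [0,0,0,-0.049,0,0.003,0],
    [0,0,0,-0.052,0,0.003,0]
  ]
}}

```text
time_s: 4.02
tool_pos: [0.5969, 0.1538, 0.1174]
eef_rot: [3.141, -0.001, 1.314]
force: [0.4, 4.2, -1.0]
finger_gap: -0.007
```

{"op": "play_rows", "data": {
  "targets": [
    [0,0,0,-0.004,0,0,0],
    [0,0,0,-0.008,0,0,0],
    [0,0,0,-0.012,0,0,0],
    [0,0,0,-0.016,0,0,0],
    [0,0,0,-0.02,0,0,0],
    [0,0,0,-0.024,0,0,0],
    [0,0,0,-0.028,0,0,0],
    [0,0,0,-0.032,0,0,0],
    [0,0,0,-0.036,0,0,0],
    [0,0,0,-0.04,0,0,0],
    [0,0,0,-0.043,0,0,0],
    [0,0,0,-0.045,0,0,0]
  ]
}}

```text
time_s: 5.02
tool_pos: [0.5853, 0.1092, 0.1173]
eef_rot: [-3.142, 0.0, 1.313]
force: [1.5, 4.5, 0.6]
finger_gap: -0.004
```

{"op": "play_rows", "data": {
  "targets": [
    [0,0,0,-0.002,0,0,0],
    [0,0,0,-0.004,0,0,0],
    [0,0,0,-0.006,0,0,0],
    [0,0,0,-0.008,0,0,0],
    [0,0,0,-0.01,0,0,0],
    [0,0,0,-0.012,0,0,0],
    [0,0,0,-0.014,0,0,0],
    [0,0,0,-0.016,0,0,0]
  ]
}}

```text
time_s: 5.68
tool_pos: [0.5813, 0.0942, 0.1173]
eef_rot: [3.142, -0.0, 1.313]
force: [0.5, 4.2, 1.0]
finger_gap: 0.002
```

```bash
python3 w.py w3 .098; python3 - <<'E'
from bench import viewer,cut_out
from h import *
for n in("side","top"):
    im=viewer.get_image(n);c=viewer.get_calibration(n)
    cv2.imwrite(f"pics/{n}3.png",im[:,:,::-1])
    for t in ("mat","cover"):
        r=cut_out(n,t)
        if r: print(n,t,r[0]["bbox"],rect(c,r[0]["region"],.115))
E
```

```text
5.68 [0.5813 0.0942 0.1173] [ 3.142 -0.     1.313] [0.5 4.2 1. ]
tcp console [[-96.9   0.2]]
mat 0.73 [174.5, 346.9, 396.6, 353.0] [622.5  43.5   3.4   6.8  38.3] x range [-60.1 -55.3] y [49.6  55.37]
cover 0.98 [90.8, 283.4, 466.5, 356.5] [522.3 100.7  80.5  27.3   5.9] x range [-94.246 -62.124] y [-92.146 -17.6  ]
side mat [218.1, 182.2, 292.1, 238.6] [550.  -12.9 156.2 130.1  74.6]
side cover [210.0, 180.6, 305.1, 247.7] [546.2 -21.9 214.  182.5  74.8]
top mat [116.9, 215.3, 152.8, 250.8] [547.9 444.7  90.5 110.1  33.9]
top cover [268.1, 190.7, 335.5, 266.2] [550.4 -16.4 201.7 180.4  75. ]
```

{"op": "play_rows", "data": {
  "targets": [
    [0,0,0,-0.002,0,0,0],
    [0,0,0,-0.004,0,0,0],
    [0,0,0,-0.006,0,0,0],
    [0,0,0,-0.008,0,0,0],
    [0,0,0,-0.0095,0,0,0],
    [0,0,0,-0.011,0,0,0]
  ]
}}

```text
time_s: 6.63
tool_pos: [0.5782, 0.0831, 0.1172]
eef_rot: [-3.141, 0.0, 1.313]
force: [0.8, 2.3, -1.4]
finger_gap: 0.006
```

{"op": "play_rows", "data": {
  "targets": [
    [0,0,0,-0.001,0,0,0],
    [0,0,0,-0.002,0,0,0],
    [0,0,0,-0.003,0,0,0]
  ]
}}

```text
time_s: 6.88
tool_pos: [0.5776, 0.0807, 0.1172]
eef_rot: [-3.141, 0.0, 1.313]
force: [0.3, 3.6, -2.7]
finger_gap: -0.001
```

{"op": "play_rows", "data": {
  "targets": [
    [0,0,0,-0.001,0,0,0],
    [0,0,0,-0.002,0,0,0]
  ]
}}

```text
time_s: 7.05
tool_pos: [0.5771, 0.0791, 0.1172]
eef_rot: [-3.141, -0.0, 1.313]
force: [1.8, 5.9, -2.3]
finger_gap: -0.002
```

There is a downward pull on the tool (-2.5 N) and the push is rising: the edge is probably hanging on the finger. I ease off.

{"op": "play_rows", "data": {
  "targets": [
    [0,0,0,0.002,0,0,0],
    [0,0,0,0.005,0,0,0],
    [0,0,0,0.01,0,0,0],
    [0,0,0,0.01,0,0,0]
  ]
}}

```text
time_s: 7.38
tool_pos: [0.5801, 0.0893, 0.1174]
eef_rot: [3.141, -0.0, 1.314]
force: [-0.2, 0.7, 0.7]
finger_gap: -0.0
```

```bash
python3 w.py w4 .09; python3 - <<'E'
from bench import viewer,cut_out
from h import *
ims=[]
for n in("side","top"):
    im=viewer.get_image(n);c=viewer.get_calibration(n)
    ims.append(im)
    for t in ("mat","cover"):
        r=cut_out(n,t)
        if r: print(n,t,r[0]["bbox"],rect(c,r[0]["region"],.107))
a=cv2.resize(ims[0][140:330,180:345],None,fx=3,fy=3,interpolation=2)
b=cv2.imread("pics/w4.png")[200:400,80:480][:,:,::-1]
o=np.zeros((570,795,3),np.uint8);o[:,:495]=a;o[:150,495:795]=cv2.resize(b,(300,150))
o[160:360,495:795]=cv2.resize(ims[1][165:295,195:390],(300,200))
cv2.imwrite("pics/m4.png",cv2.convertScaleAbs(o[:,:,::-1],alpha=1.4))
E
```

```text
7.38 [0.5801 0.0893 0.1174] [ 3.141 -0.     1.314] [-0.2  0.7  0.7]
tcp console [[-91.9   0.3]]
cover 0.84 [103.9, 293.6, 452.5, 357.4] [504.4  90.   52.3  18.7  13.7] x range [-79.4 -53.1] y [-92.006 -46.564]
side mat [222.0, 191.5, 290.7, 243.9] [545.2 -28.4 159.2 131.6  75. ]
side cover [213.2, 187.5, 299.7, 250.1] [542.7 -31.2 201.4 178.7  75.4]
top mat [270.4, 202.4, 330.7, 261.4] [547.3 -29.9 152.2 132.5  74.1]
top cover [267.6, 192.2, 338.9, 271.2] [546.6 -28.8 200.3 180.2  74.8]
```

View pics/m4.png

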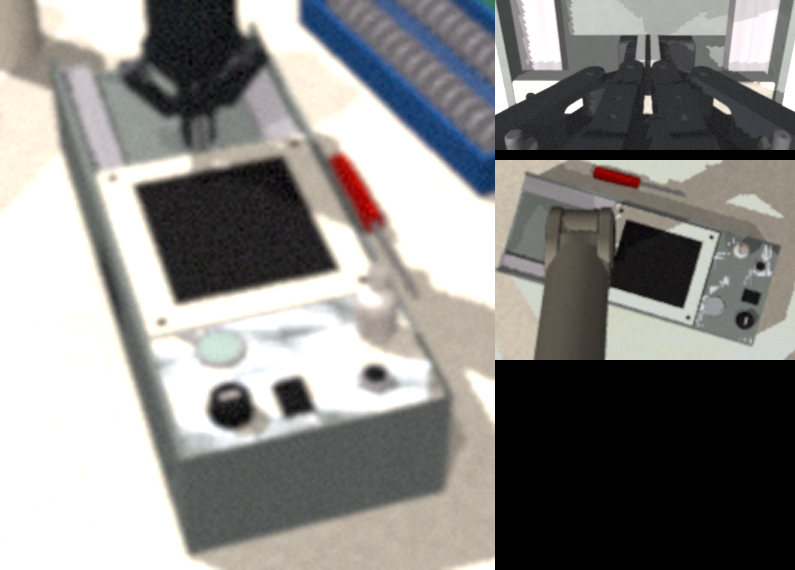

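The side view shows the board edge-to-edge with the control deck and inside the walls. The side and top views agree on a centre of (546, -29) mm at the dropped height (expected (549, -28)). Now I lift and move over the mat.

{"op": "play_rows", "data": {
  "targets": [
    [0,0,0,0.004,0,-0.02,0],
    [0,0,0,0.004,0,-0.045,0],
    [0,0,0,0,0,-0.06,0],
    [0,0,0,-0.03,0,-0.06,0],
    [0,0,0,-0.06,0,-0.06,0],
    [0,0,0,-0.09,0,-0.06,0],
    [0,0,0,-0.11,0,-0.06,0],
    [0,0,0,-0.12,0,-0.055,0],
    [0,0,0,-0.12,0,-0.045,0],
    [0,0,0,-0.12,0,-0.035,0],
    [0,0,0,-0.12,0,-0.028,0],
    [0,0,0,-0.12,0,-0.025,0]
  ]
}}

```text
time_s: 8.83
tool_pos: [0.5486, -0.0255, 0.1402]
eef_rot: [-3.139, 0.0, 1.316]
force: [-0.0, -0.0, 0.3]
finger_gap: -0.004
```

{"op": "play_rows", "data": {
  "targets": [
    [0,0,0,0,0,0,0],
    [0,0,0,0,0,0.003,0],
    [0,0,0,0,0,0.005,0],
    [0,0,0,0,0,0.007,0],
    [0,0,0,0,0,0.007,0]
  ]
}}

```text
time_s: 9.25
tool_pos: [0.5491, -0.0274, 0.1351]
eef_rot: [-3.141, 0.0, 1.313]
force: [-0.0, -1.6, 0.0]
finger_gap: 0.002
```

{"op": "play_rows", "data": {
  "targets": [
    [0,0,0,0,0,0.001,0],
    [0,0,0,0,0,0.002,0],
    [0,0,0,0,0,0.003,0],
    [0,0,0,0,0,0.0035,0],
    [0,0,0,0,0,0.0035,0]
  ]
}}

```text
time_s: 9.67
tool_pos: [0.5491, -0.0276, 0.1317]
eef_rot: [-3.141, -0.0, 1.313]
force: [0.8, 0.4, -0.3]
finger_gap: -0.002
```

{"op": "play_rows", "data": {
  "targets": [
    [0,0,0,0,0,0.001,0],
    [0,0,0,0,0,0.0015,0],
    [0,0,0,0,0,0.0015,0]
  ]
}}

```text
time_s: 9.92
tool_pos: [0.5492, -0.0276, 0.1302]
eef_rot: [-3.142, 0.0, 1.313]
force: [0.5, 0.0, -0.3]
finger_gap: -0.003
```

Fingertips are at 108.2 mm with no contact yet, so the board is fully down. I press on.

{"op": "play_rows", "data": {
  "targets": [
    [0,0,0,0,0,0.0005,0],
    [0,0,0,0,0,0.001,0],
    [0,0,0,0,0,0.001,0]
  ]
}}

```text
time_s: 10.17
tool_pos: [0.5493, -0.0276, 0.1301]
eef_rot: [-3.142, -0.001, 1.313]
force: [-3.6, 0.8, 8.9]
finger_gap: -0.003
```

{"op": "play_rows", "data": {
  "targets": [
    [0,0,0,0,0,0.0005,0],
    [0,0,0,0,0,0.001,0],
    [0,0,0,0,0,0.001,0]
  ]
}}

```text
time_s: 10.42
tool_pos: [0.5493, -0.0276, 0.1301]
eef_rot: [-3.141, -0.001, 1.313]
force: [-6.9, 0.8, 19.2]
finger_gap: 0.003
```

Contact is at exactly 108 mm and the press is 19 N. One last look before handing in.

```bash
python3 - <<'E'
from bench import arm,viewer,cut_out
from h import *
im=viewer.get_image("side");c=viewer.get_calibration("side")
r=cut_out("side","cover");print(rect(c,r[0]["region"],.107))
cv2.imwrite("pics/f.png",cv2.convertScaleAbs(cv2.resize(im[120:330,120:390],None,fx=2.8,fy=2.8,interpolation=2)[:,:,::-1],alpha=1.3))
s=arm.read_state();print(s["time_s"],s["tool_pos"],s["force"])
E
```

```text
[543.3 -30.9 202.1 179.5  75.1]
10.5167 [ 0.54928318 -0.02762942  0.13006273] [-6.72935886  0.66639622 19.22073459]
```

View pics/f.png

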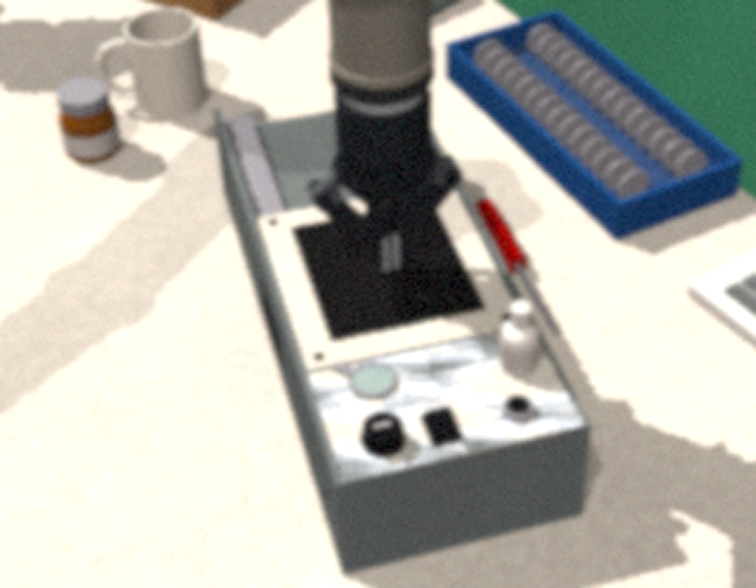

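The board is flush against the control deck, the fingertips rest on the middle of the mat (~(390,255) in this crop), and the dropper, lens and screwdriver are where they were.

```bash
python3 -c "
from bench import job
print(job.sign_off())"
```

```text
the job is handed in; nothing more can be done
None
```

The cover board is back over the bay in its notches, and the fingers are still pressing on the middle of the mat with about 19 N. I pushed with shut fingertips at the middle of the trailing edge, with about 2–6 N. When the force showed the edge hanging on the finger, I eased off to let it drop. The job took about 10.5 s.

- **Position and height:** the top view put the board's centre within about 3 mm of the closed position. The fingertips met the mat at 108 mm, which is its height when the board is closed.
- **Small disagreements:** the side view placed the board about 6 mm off across the rails and 2 mm along them. I put this down to camera error, since the side walls allow only 2 mm of play. The press also shows a sideways force of about 7 N, with no visible effect on the board.
- **Other things:** the dropper, lens, screwdriver, mug and jar looked unmoved in the last picture. The fuse box and the eye-cover paddle were out of that picture; the arm worked well away from both.

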